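# Hold a tablet bottle at the third load of a bench top-load tester

### The job

A tablet bottle stands under the ram of the bench top-load tester. First press the black spring plunger on top of the tester's head down to its stop, so that the gauge's maximum hand goes back to zero, and let it rise again. Then press the hand lever's black grip down, past the first two notches of its index wheel into the third and no farther (beyond it the bottle is overloaded), and hold it there against its spring: the program finishes while the robot is still holding it, with the bottle upright under load and the things round the tester left alone.

Things in the scene. Friction and masses are not known exactly. Their poses are not given: they have to be found in the camera images.
- tester: Grey bench tester, bolted down: base plate 148 x 116 mm, column at the back, head over it (top 246 mm above the table). Its front (gauge, lever grip) faces -x at yaw 0; yaw -0.1 to 0.42 rad. Origin on the table. In its frame (mm): lever shaft along y through x 0, z 212; ram and bottle axis at x -30, y 0; zero plunger at x 35, y 0; grip in front, on the -y side. Nothing is above plunger or grip
- gauge_face (a point): Round gauge 74 mm across with a white dial on the front of the tester's head, face tilted 30 degrees up toward the front; this point is the middle of its face; its highest point is 302 mm above the table. A short black hand shows the load, a long brass hand the maximum; dial marks: zero at the lower left, then one for each notch clockwise, the third one thick
- plunger_top (a point): Centre of the top of the zero plunger's black head (28 mm across, 12 mm high), which stands on top of the tester's head behind the gauge: 301 mm above the table at rest, 291 mm at its stop. Pressed straight down
- zero_plunger (a joint): Travel of the zero plunger in m: 0 up, 0.010 at its stop. Spring: about 1.5 N at the start, 4 N at the stop; it rises by itself when let go. On its way down it drives the maximum hand back; the hand is at zero only when the plunger is at its stop
- grip_mid (a point): Middle of the lever's black grip: round bar, 28 mm thick, 90 mm long, along the tester's y axis, free all round. It runs on a circle: in the tester's frame x = -0.140 cos(0.45 - q), y = -0.107, z = 0.212 + 0.140 sin(0.45 - q) (m), q = lever angle. Its axis is 273 mm above the table at rest, 240 at the first notch, 205 at the second, 171 at the third, 145 at the end stop
- tester_lever: The whole hand lever with index wheel, steel arm and black grip; origin on the shaft axis in the tester's middle plane, turning with the lever
- load_lever (a joint): Hand lever angle in rad: 0 up at rest, grows as the grip is pressed down. A spring roller clicks into the wheel's notches at 0.25, 0.50 and 0.75 (one, two, three dots); beyond 0.90 the bottle is overloaded; end stop 0.95. The notches do not hold it: let go, it springs back to 0. Pressing at the grip takes about 10 N in the third notch and swings between 3 and 13 N over the teeth between notches
- ram_foot: Steel foot of the ram, disc 42 mm across, origin at the middle of its underside, 3 mm above the bottle's cap at rest. The lever moves it down 24 mm per rad; it meets the cap at about 0.13 rad and then pushes bottle and platen down against the load spring (about 7, 17 and 27 N on the bottle at the three notches)
- load_hand (a joint): Reading of the gauge's short black hand in rad, clockwise from zero at the lower left: the load now on the bottle, about 0.1 rad per N (about 2.6 at the third notch, the thick mark on the dial)
- max_hand (a joint): Reading of the gauge's long brass maximum hand in rad, same scale: pushed up by the black hand, stays at the highest load; starts somewhere between 0.9 and 3.4 from the test before; the zero plunger sets it back to 0
- test_bottle: White tablet bottle under test, 40 mm across, 88 mm high, standing in a low ring on the tester's round spring platen (top 56 mm above the table at rest) under the ram; sinks with the platen about 15 mm under the third load. Origin under its middle, z up
- spare_bottle_a: White tablet bottle, 40 mm across, 88 mm high, standing on the table left of the tester; leave alone. Origin under its middle
- spare_bottle_b: Another such bottle beside it; leave alone. Origin under its middle
- carton: Small white carton 112 x 78 x 24 mm lying on the table right of the tester; leave alone. Origin under its middle
- counter: White hand tally counter 33 x 48 x 52 mm standing on the table right of the tester; leave alone. Origin under its middle

How it is judged:
By the outcome, as a careful person would: the job done as asked, in the order asked, and still so for the second after the job is handed in, while the arm keeps its last pose, push and grip.
It also fails if it takes over 43 s, if anything falls off the work surface, if the arm or the gripper's body presses on something with over 40 N, if the wrist force passes 120 N, or if a joint passes its speed limit or range.

### The arm

A 6-joint arm with a two-finger parallel gripper is mounted at the origin on the work surface; the furniture and walls round the work are solid. World frame = base frame: x ahead of the robot, y to its left, z up, the work surface at z = 0. Lengths are in m, angles in rad, forces in N, time in s.
With the tool pointing down it reaches from about 0.3 to 0.85 m from the base axis. Payload 5.4 kg.
Tool frame: the origin (TCP) lies at the very end of the fingers, on their centre line; the grasp point (between the pads) lies 19 mm behind it (bot.grasp_offset is the distance from the TCP to the grasp point, in m); z points along the fingers, y is the line along which they close (so a half turn about z gives the same grasp; the last joint's range is limited). The gripper opens to 85 mm and grips with 20 to 120 N. Pads are 22 mm wide; open, the fingers measure 114 mm over their backs; the gripper's body (76 mm by 85 mm) begins 54 mm behind the grasp point. The pads swing forward as they close: fully open they stand 13 mm farther back than shut.
Start: joints at [0.903, 0.158, 1.597, -0, 1.386, -0.21], TCP at [0.254, 0.516, 0.231] pointing down, gripper open.
Joint ranges: [-2.91, 2.91], [-0.94, 2.29], [0.18, 2.7], [-1.29, 4.43], [0.17, 2.64], [-3, 3]. Speed limits (rad/s): [2.57, 2.57, 3.14, 3.14, 3.14, 3.14].

### API

Orientations are given as a rotation vector (axis times angle).
In Python, from bench import bot, capture, calibration, search_frame, cut_out gives the robot as it stands.
- The arm moves only by the tool apply_moves, never from a script. Its argument "plan" is one flat list of numbers, 4 for each row, row after row: the shift along the world's x, y, z in mm, then the turn about the world's z in rad. A call has 1 to 12 rows; each row shifts and turns the commanded pose from where the row before left it; what a row does not reach is not made up. A row lasts 1/10 s, in which the tool goes at most 50 mm and 8.59 degrees, less where a joint would pass 70% of its speed; a pose out of reach is approached as far as the arm can. A call with a gripper value outside its range is refused whole. "fingers" is the opening in per cent of the stroke, from 0 (shut) to 100 (fully open), set as the call begins (left out, the last holds). The fingers move at their own pace and stop on an object; the grip force is fixed at half the most. Time passes only in rows, so rows that do not move let the fingers close. It gives the time, the measured TCP pose, the force, the opening and the grip force at its end, in the units of the state.
- bot.sense(): the state, without advancing time (a new reading comes with each control period).
- capture(name): name is "scene" or "top"; returns the picture (400x640x3 uint8, red, green, blue); there is no depth.
- calibration(name): a dict with "mtx" (3x3 intrinsics, pixels), "view" (4x4, takes a point from world to camera coordinates). Camera axes: x right, y down, z forward; pixel columns grow to the right and rows downward; lengths in m; the calibration is good to about 2 mm. A picture is of the moment at which its call begins. calibration takes no time and is no camera call.
- bot.hand_in(): hands the job in; it is judged then, once.
Trained networks look in the newest picture that a camera, given by its name, has taken for a name from the list of things; names that differ only in an ending like _2 or _b are one class to them, and where a whole thing is asked for, a point or a joint stands for the part that bears it (a point fixed in the world has none). Each returns a list of dicts, best first, with "score" (0 to 1); they miss things now and then, are a little off and sometimes report something else, mostly with a low value. They report only what shows in the picture. A call takes as long as a camera call.
- search_frame(name, camera): "pixel" ([column, row] in pixels, amid what is visible of it).
- cut_out(name, camera): "mask" (400x640 bool, what is visible of it) and "pixel" ([column, row] in pixels, amid what is visible of it).
The state is a dict: "time_s": time; "joint_positions": joint angles; "dq": joint speeds; "effort": joint torques, N m; "eef_pos": TCP position; "tool_rot": TCP orientation; "contact_force": force on the tool from outside, world axes, zero at the start; "moment": the same for the moment, N m; "width": finger opening in m; "grasp_force": force on a finger pad.
Only numpy, scipy, OpenCV 4.12 (cv2) and the standard library are available. Lean on these libraries where they do the work, as an engineer would, in place of code of your own. Each camera call takes 0.05 s, during which the arm holds its last target. There are 200 camera calls.

## Working session

There is one attempt and no reset: what is moved stays moved. The work goes in short steps, Python scripts to look and compute and a tool call to move; the robot and the scene stay as the last step left them, time stands still between calls to the robot, and variables do not carry over. Pictures are saved under pics/ and viewed, at most 10 in all, crops included, and the job is handed in when it is done.

Besides the shell and the picture viewer there is one more tool, called as name(argument=value, ...) on one line, values as JSON. apply_moves: Moves the arm, as the interface text tells. Its arguments: {"type":"object","properties":{"plan":{"type":"array","items":{"type":"number"}},"fingers":{"type":"number"}},"required":["plan"]}

```bash
mkdir -p pics; cat > h.py <<'E'
import numpy as np, cv2
from bench import bot, capture, calibration, search_frame, cut_out
def ray(cam,px):
    c=calibration(cam); K=np.array(c["mtx"]); V=np.array(c["view"])
    d=V[:3,:3].T@np.linalg.solve(K,[px[0],px[1],1]); o=-V[:3,:3].T@V[:3,3]; return o,d
def atz(cam,px,z):
    o,d=ray(cam,px); return o+d*(z-o[2])/d[2]
def tri(p1,p2):
    o1,d1=ray("scene",p1);o2,d2=ray("top",p2);d1/=np.linalg.norm(d1);d2/=np.linalg.norm(d2)
    s=np.linalg.lstsq(np.c_[d1,-d2],o2-o1,rcond=None)[0]
    a=o1+d1*s[0];b=o2+d2*s[1];return (a+b)/2,np.linalg.norm(a-b)
def proj(cam,P):
    c=calibration(cam); p=np.array(c["view"])@np.r_[P,1]; p=np.array(c["mtx"])@p[:3]; return p[:2]/p[2]
E
python3 - <<'E'
from h import *
np.set_printoptions(precision=4,suppress=True)
for c in("scene","top"):
    cv2.imwrite(f"pics/{c}0.png",capture(c)[:,:,::-1]); print(c,ray(c,(320,200)))
R={}
for n in("plunger_top","grip_mid","gauge_face","ram_foot","test_bottle"):
    for c in("scene","top"):
        r=search_frame(n,c); R[n,c]=r[0]["pixel"] if r else None
        print(n,c,[(np.round(x["pixel"],1),round(x["score"],2)) for x in r[:2]])
    if R[n,"scene"] is not None and R[n,"top"] is not None: print(tri(R[n,"scene"],R[n,"top"]))
s=bot.sense();print(s["time_s"],s["eef_pos"],s["tool_rot"],s["width"])
E
```

```text
scene (array([-0.3065, -0.9353,  0.8633]), array([ 0.5911,  0.6575, -0.4674]))
top (array([ 0.3811, -0.0027,  1.4943]), array([ 0.1096,  0.0004, -0.9941]))
plunger_top scene []
plunger_top top [(array([310.5, 165.5]), 0.43)]
grip_mid scene [(array([338., 196.]), 0.84)]
grip_mid top [(array([343.7, 213.8]), 0.76)]
(array([ 0.4959, -0.0855,  0.2551]), np.float64(0.04311103272435411))
gauge_face scene [(array([331.5, 205. ]), 0.94), (array([333.6, 161.1]), 0.41)]
gauge_face top [(array([319.9, 193.7]), 0.63), (array([309.7, 163. ]), 0.24)]
(array([ 0.5555, -0.0095,  0.1755]), np.float64(0.024993197716888165))
ram_foot scene []
ram_foot top []
test_bottle scene [(array([320.9, 228.8]), 0.79), (array([249. , 206.7]), 0.53)]
test_bottle top []
0.6 [0.2542 0.5158 0.2313] [ 0.7128  3.0596 -0.    ] 0.08550524671573682
```

```bash
python3 - <<'E'
import cv2,numpy as np
a=cv2.imread("pics/scene0.png")[110:290,220:440];b=cv2.imread("pics/top0.png")[110:290,230:430]
f=lambda i,w:cv2.resize(i,(w,600),interpolation=cv2.INTER_CUBIC)
cv2.imwrite("pics/ca.png",f(a,733));cv2.imwrite("pics/cb.png",f(b,667))
E
```

```text
(no output)
```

View pics/ca.png

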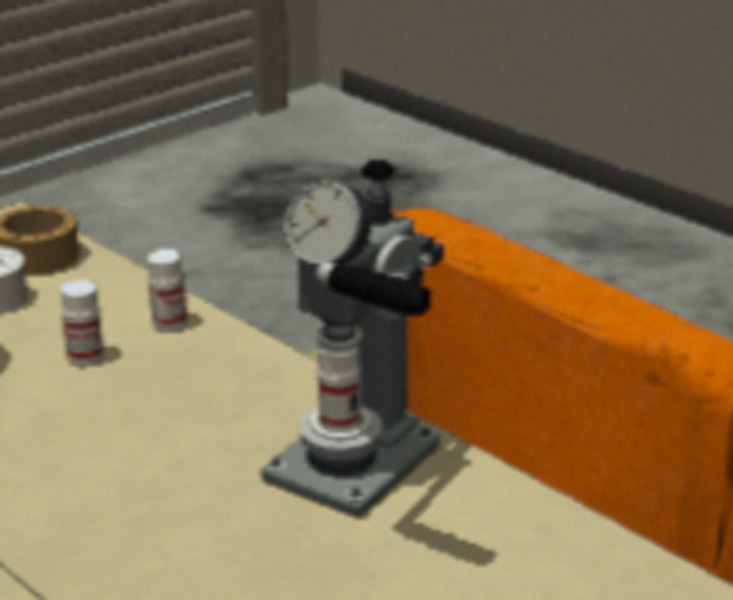

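View pics/cb.png

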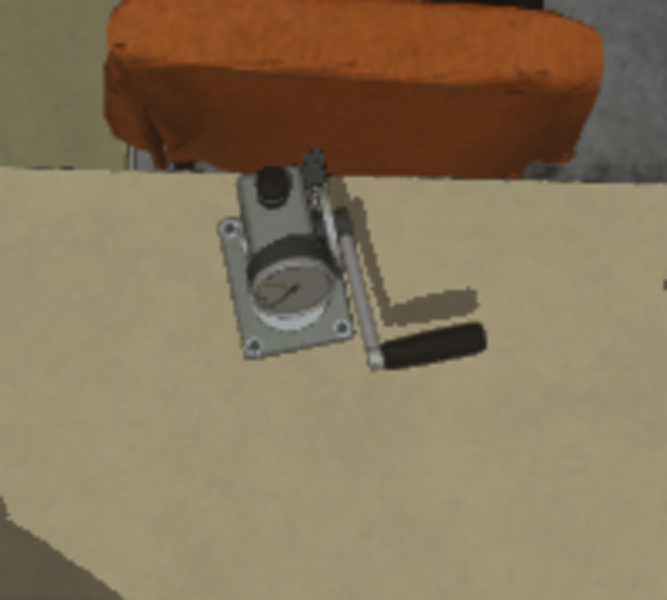

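The scene picture shows the tester with its gauge, with the plunger at about (333,160) and the grip at about (334,196). The top view shows the plunger at (311.6,165.8), the grip from (345.4,216) to (375.4,211), and an orange padded box behind the tester.

```bash
python3 - <<'E'
from h import *
from scipy.optimize import least_squares
np.set_printoptions(precision=4,suppress=True)
T=lambda x,y:(230+x/3.335,110+y/3.3333)
S=lambda x,y:(220+x/3.332,110+y/3.3333)
q=[("top",(.035,0,.301),T(272,184)),("top",(-.126,-.107,.273),T(435,345)),("top",(-.126,-.152,.273),T(486,336)),
("scene",(.035,0,.301),S(377,165)),("scene",(-.126,-.107,.273),S(382,288)),
]
def W(p,P):
    c,s=np.cos(p[2]),np.sin(p[2]); return np.array([p[0]+c*P[0]-s*P[1],p[1]+s*P[0]+c*P[1],P[2]])
f=lambda p:np.concatenate([proj(c,W(p,P))-np.array(u) for c,P,u in q])
r=least_squares(f,[.62,0,.15]);print(r.x,r.fun.round(1))
p=r.x
print("plunger",W(p,(.035,0,.301)),atz("top",q[0][2],.301))
for a in(0,.25,.5,.75,.9): print(a,W(p,(-.14*np.cos(.45-a),-.107,.212+.14*np.sin(.45-a))))
print("gripdir",W(p,(0,-1,0))-W(p,(0,0,0)))
print("bolts",[atz("top",T(*u),.012)[:2] for u in((229,229),(253,347),(343,328))])
m=[search_frame(n,"top") for n in("carton","counter")];print([atz("top",x[0]["pixel"],.03) for x in m if x])
E
```

```text
[0.5769 0.0156 0.2373] [-0.  -0.4  0.2  0.2  0.3 -0.4 -0.2 -0.4 -0.5  0.5]
plunger [0.6109 0.0238 0.301 ] [0.6097 0.0237 0.301 ]
0 [ 0.4795 -0.118   0.2729]
0.25 [ 0.4687 -0.1206  0.2398]
0.5 [ 0.4662 -0.1212  0.205 ]
0.75 [ 0.4721 -0.1198  0.1706]
0.9 [ 0.4795 -0.118   0.1511]
gripdir [ 0.2351 -0.972   0.    ]
bolts [array([0.6166, 0.0733]), array([0.4948, 0.045 ]), array([ 0.5167, -0.047 ])]
[array([ 0.3954, -0.443 ,  0.03  ]), array([ 0.581 , -0.4039,  0.03  ])]
```

apply_moves(plan=[0,0,40,-0.12,0,0,40,-0.12,0,0,40,-0.12,27,-37,0,-0.058,27,-37,0,-0.058,27,-37,0,-0.058,27,-37,0,-0.058,27,-37,0,-0.058,27,-37,0,-0.058,27,-37,0,-0.058,27,-37,0,-0.058,27,-37,0,-0.058], fingers=0)

```text
time_s: 1.9
eef_pos: [0.498, 0.1811, 0.3515]
tool_rot: [1.954, 2.46, 0.001]
contact_force: [-0.4, -0.1, -0.1]
width: -0.0001
grasp_force: 0.0
```

apply_moves(plan=[27,-37,0,0,27,-37,0,0,28,-37,0,0,28,-40,0,0,3,-8,-10,0,0,0,-15,0,0,0,0,0])

```text
time_s: 2.6
eef_pos: [0.6084, 0.0249, 0.3229]
tool_rot: [-1.947, -2.459, 0.004]
contact_force: [-0.9, 0.2, 0.5]
width: -0.0001
grasp_force: 0.0
```

```bash
python3 - <<'E'
from h import *
a=capture("scene")[110:230,260:400,::-1];b=capture("top")[110:230,250:390,::-1]
f=lambda i:cv2.resize(i,(400,343),interpolation=cv2.INTER_CUBIC)
cv2.imwrite("pics/c1.png",np.hstack([f(a),f(b)]));s=bot.sense();print(s["eef_pos"],s["contact_force"],s["time_s"])
print(proj("scene",s["eef_pos"]),proj("top",s["eef_pos"]))
E
```

```text
[0.60919577 0.02536768 0.32577963] [ 0.0171875  -0.01127227 -0.39773202] 2.7
[332.13288451 151.51754096] [310.79299074 163.64881294]
```

View pics/c1.png

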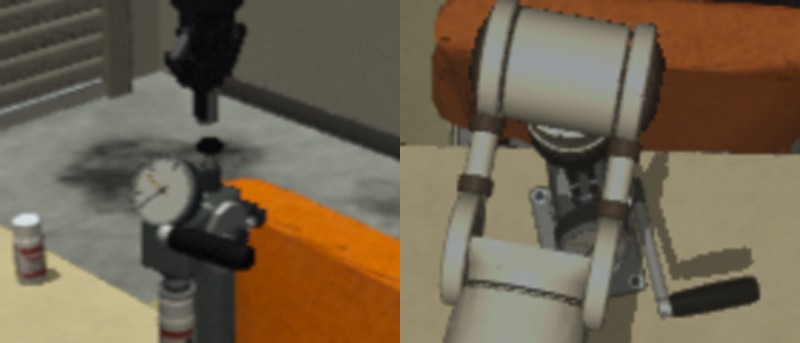

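The fingertips (scene crop 207,122) are right above the plunger head (210,142). I'll press down now.

apply_moves(plan=[1,-1,-12,0,0,0,-8,0,0,0,-5,0,0,0,-4,0,0,0,-3,0,0,0,-2,0,0,0,0,0,0,0,0,0])

```text
time_s: 3.5
eef_pos: [0.6113, 0.0228, 0.2927]
tool_rot: [1.95, 2.462, 0.001]
contact_force: [-1.7, 1.6, 3.2]
width: 0.0003
grasp_force: 1.5
```

apply_moves(plan=[0,0,-2,0,0,0,-1,0,0,0,0,0,0,0,0,0])

```text
time_s: 3.9
eef_pos: [0.6115, 0.0227, 0.2913]
tool_rot: [1.949, 2.461, 0.002]
contact_force: [-4.1, 2.2, 10.2]
width: -0.0001
grasp_force: 4.8
```

apply_moves(plan=[0,0,-1,0,0,0,0,0,0,0,0,0])

```text
time_s: 4.2
eef_pos: [0.6115, 0.0227, 0.2913]
tool_rot: [1.949, 2.461, 0.002]
contact_force: [-5.1, 1.4, 13.0]
width: 0.0001
grasp_force: 6.5
```

apply_moves(plan=[0,0,4,0,0,0,8,0,0,0,20,0,0,0,30,0,0,0,0,0])

```text
time_s: 4.7
eef_pos: [0.6129, 0.0221, 0.355]
tool_rot: [1.947, 2.457, 0.005]
contact_force: [-0.1, 0.4, 1.9]
width: 0.0003
grasp_force: 0.0
```

```bash
python3 - <<'E'
from h import *
a=capture("scene")[150:200,290:350,::-1]
cv2.imwrite("pics/c2.png",cv2.resize(a,(600,500),interpolation=cv2.INTER_CUBIC));s=bot.sense();print(s["eef_pos"],s["contact_force"],s["time_s"])
E
```

```text
[0.61222824 0.02231236 0.35251413] [ 0.49492984  0.30488844 -0.27569308] 4.75
```

View pics/c2.png

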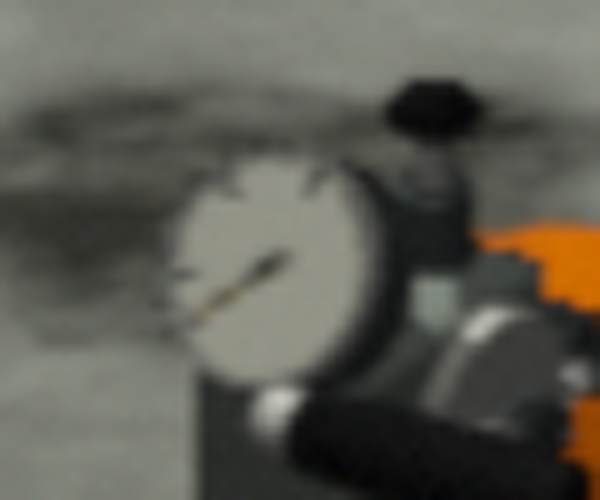

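The brass hand now lies over the black one at zero (crop 190,325), and the plunger is up again (435,105). Next is the grip.

apply_moves(plan=[-26,-29,0,0,-26,-29,0,0,-26,-29,0,0,-27,-29,0,0,-27,-29,0,0,0,0,-20,0,0,0,-20,0,0,0,0,0,0,0,0,0])

```text
time_s: 5.65
eef_pos: [0.4787, -0.1221, 0.3095]
tool_rot: [-1.949, -2.461, 0.001]
contact_force: [-0.7, 0.3, -0.2]
width: -0.0001
grasp_force: 0.0
```

```bash
python3 - <<'E'
from h import *
a=capture("scene")[110:230,260:400,::-1];b=capture("top")[130:250,290:430,::-1]
f=lambda i:cv2.resize(i,(400,343),interpolation=cv2.INTER_CUBIC)
cv2.imwrite("pics/c3.png",np.hstack([f(a),f(b)]));s=bot.sense();print(s["eef_pos"],s["contact_force"],s["time_s"])
E
```

```text
[ 0.47956279 -0.12227196  0.31102705] [ 0.6892081  -0.9554946   0.52390079] 5.75
```

View pics/c3.png

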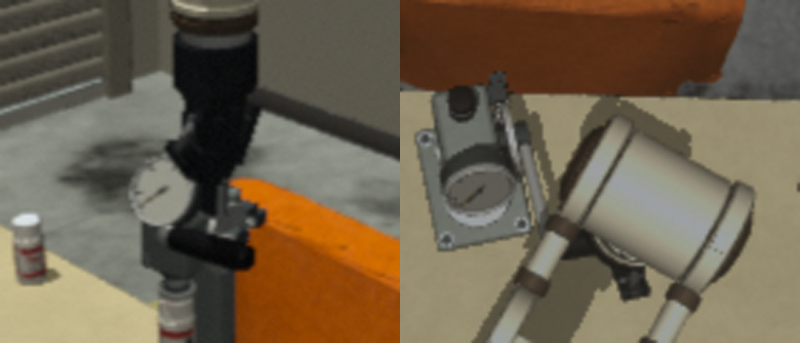

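apply_moves(plan=[0,0,-10,0,0,0,-8,0,0,0,-5,0,-2,0,-4,0,-2,0,-4,0,-1,0,-4,0,-1,-1,-4,0,-1,0,-4,0,-1,0,-4,0,-1,-1,-4,0,-1,0,-4,0])

```text
time_s: 6.85
eef_pos: [0.4687, -0.1248, 0.2562]
tool_rot: [1.95, 2.462, -0.003]
contact_force: [-4.6, -2.1, 6.3]
width: -0.0003
grasp_force: 3.1
```

apply_moves(plan=[-1,0,-4,0,0,0,-4,0,-1,0,-4,0,0,0,-4,0,0,0,-4,0,0,0,-4,0,0,0,-4,0,0,0,-4,0,0,0,-4,0,0,0,0,0])

```text
time_s: 7.85
eef_pos: [0.4668, -0.1251, 0.2198]
tool_rot: [1.95, 2.462, -0.003]
contact_force: [-4.1, -1.8, 5.6]
width: -0.0004
grasp_force: 2.8
```

apply_moves(plan=[0,0,-4,0,1,0,-4,0,1,0,-4,0,0,0,-4,0,1,0,-4,0,1,0,-4,0,1,0,-3,0,0,0,-3,0,0,0,-2,0,0,0,0,0,0,0,0,0])

```text
time_s: 8.95
eef_pos: [0.4723, -0.1246, 0.1885]
tool_rot: [1.95, 2.462, -0.001]
contact_force: [-2.6, 0.0, 9.1]
width: 0.0001
grasp_force: 3.9
```

apply_moves(plan=[0,0,-2,0,1,0,-2,0,0,0,0,0,0,0,0,0])

```text
time_s: 9.35
eef_pos: [0.473, -0.1245, 0.1845]
tool_rot: [1.95, 2.463, -0.001]
contact_force: [-4.7, 0.6, 9.0]
width: 0.0
grasp_force: 4.4
```

```bash
python3 - <<'E'
from h import *
I=capture("scene")
a=I[150:200,290:350,::-1];b=I[110:260,260:440,::-1]
cv2.imwrite("pics/c4.png",np.hstack([cv2.resize(a,(400,333),interpolation=2),cv2.resize(b,(400,333),interpolation=2)]));s=bot.sense();print(s["eef_pos"],s["contact_force"],s["time_s"])
E
```

```text
[ 0.47302835 -0.12448852  0.18447611] [-4.45020395  0.62467601  7.98450606] 9.4
```

View pics/c4.png

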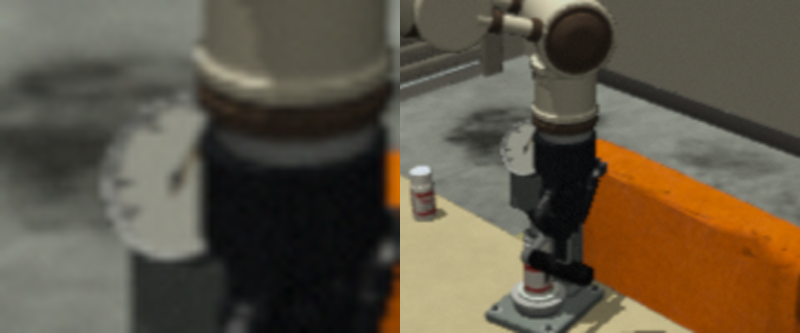

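The hands now point up and to the right from (178,182) through (195,150) in the left crop, which matches the third, thick mark. The bottle is upright, and the tip height puts the lever at q ≈ 0.75 with a steady push.

```bash
python3 -c "
from bench import bot
print(bot.hand_in())"
```

```text
the job is handed in; nothing more can be done
None
```

I pressed the zero plunger to its stop and let it rise, which set the maximum hand back to zero. I then pressed the lever into the third notch (about 0.75 rad) and handed the job in at about 9.4 s with the arm still holding it and the bottle upright.

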